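# Index the tube carousel to the reader

## Task

Without gripping anything, push gently on a spoke of the tube carousel with a fingertip to turn it, either way round, until the red-capped tube stands squarely in front of the reader's eye, on the line of its yellow stripe. Let the carousel come to rest there, then press the green button on the grey box fully down with a fingertip and let it go. Do not touch or lift the tubes or push on the tray that holds them, and leave the carousel as set and everything else on the bench where it is.

Things in the scene. Friction and masses are not known exactly. Their poses are not given: they have to be found in the camera images.
- carousel: Turning tube holder. Origin on its vertical axis, 22 mm above the bench; z up. Turns endlessly both ways, stays where left, about 0.6 N at a spoke's end turns it. Three level steel spokes (10 mm rods, axis 75 mm above the bench) at 0, 120, 240 deg from its x axis reach 140 mm from the axis, a blue 18 mm ball on each end. Knob on the axis, 26 mm across, top 105 mm above the bench.
- tray: Disc on the carousel, turning with it, 132 mm across, top 28 mm above the bench. Six grey sockets (23 mm outside, rim 58 mm above the bench) stand 50 mm from the axis at 30, 90, 150, 210, 270, 330 deg from the carousel's x axis, so spokes pass midway between sockets. Origin as the carousel's. Not to be pushed: push the bare spoke, 90 to 130 mm from the axis.
- tube_red: The only tube with a red cap: loose glass test tube, 16 mm across, cap 18 mm across, 80 mm tall, standing upright in a socket with about 1 mm of play; cap top 108 mm above the bench. Origin at the centre of its foot (28 mm above the bench), z up along the tube.
- tube_a: A white-capped tube in another socket of the carousel, otherwise like the red-capped one. Not to be touched.
- tube_b: A white-capped tube in another socket of the carousel, otherwise like the red-capped one. Not to be touched.
- tube_c: A white-capped tube in another socket of the carousel, otherwise like the red-capped one. Not to be touched.
- tube_d: A white-capped tube in another socket of the carousel, otherwise like the red-capped one. Not to be touched.
- tube_e: A white-capped tube in another socket of the carousel, otherwise like the red-capped one. Not to be touched.
- reader: White reader fixed to the bench beyond the spokes, away from the robot: box 75 mm wide, 88 mm high, 160 to 246 mm out from the carousel's axis; a dark round eye (out to 154 mm) faces the axis 55 mm above the bench; yellow stripe along its sight line on lid and bench. Origin on the carousel's axis at bench height; x axis points from there to the eye.
- spot (a point): Reading position: where the foot of the red-capped tube should stand, on the reader's sight line 50 mm from the carousel's axis, 28 mm above the bench.
- pod: Grey box fixed to the bench at the right, 90 x 75 mm, 30 mm high, with the green button in its top. Origin at the centre of its underside.
- start_top (a point): Centre of the top face of the green push button (32 mm across), which is pressed straight down.
- start (a joint): Travel of the green button in m: 0 up, 0.006 fully down (4 N); it springs back.
- bottle: Loose amber bottle, 60 mm across, 140 mm tall. Origin under its centre. Leave it alone.
- beaker: Loose open glass beaker, 70 mm across, 85 mm tall. Origin under its centre. Leave it alone.
- jar: Loose white jar with a blue cap, 56 mm across, 65 mm tall. Origin under its centre. Leave it alone.
- spatula: Loose lab spatula, 160 mm long, lying flat. Leave it alone.
- stoppers: Loose cardboard box, 50 x 70 x 30 mm. Origin under its centre. Leave it alone.
- stopper: Loose rubber stopper, 28 mm across, 26 mm tall, standing on the bench. Origin under its centre. Leave it alone.

How it is judged:
By the outcome, as a careful person would: the job done as asked, in the order asked, and still so for the second after the job is handed in, with the robot touching nothing.
It also fails if it takes over 61 s, if anything falls off the work surface, if the arm or the gripper's body presses on something with over 40 N, if the wrist force passes 120 N, or if a joint passes its speed limit or range.

## Robot

A 6-joint arm with a two-finger parallel gripper is mounted at the origin on the work surface. World frame = base frame: x ahead of the robot, y to its left, z up, the work surface at z = 0. Lengths are in m, angles in rad, forces in N, time in s.
With the tool pointing down it reaches from about 0.375 to 0.975 m from the base axis. Payload 3.8 kg.
Tool frame: the origin (TCP) lies at the very end of the fingers, on their centre line; the grasp point (between the pads) lies manip.pinch_z behind it (manip.pinch_z is the distance from the TCP to the grasp point, in m); z points along the fingers, y is the direction in which the jaws open and shut (so a half turn about z gives the same grasp; the last joint's range is limited). The gripper opens to 88 mm and grips with 3 to 60 N. Pads are 18 mm wide; open, the fingers measure 123 mm over their backs; the gripper's body (75 mm by 187 mm) begins 45 mm behind the grasp point.
Start: joints at [1.161, 0.264, 1.604, -0, 1.274, -0.037], TCP at [0.246, 0.629, 0.239] pointing down, gripper open.
Joint ranges: [-2.63, 2.63], [-0.94, 2.18], [0.31, 2.57], [-1.31, 4.45], [0, 2.66], [-2.55, 2.55]. Speed limits (rad/s): [2.57, 2.57, 3.14, 3.14, 3.14, 3.14].

## Interface

Orientations are given as a unit quaternion [w, x, y, z].
In Python, from workcell import manip, grab_frame, calibration gives the robot as it stands.
- The arm moves only by the tool servo_tool, never from a script. Its arguments are lists of equal length, an entry for each row: "grip": the closure, from -1 (fully open) to 1 (shut), so that 0 is half open; "xyz": the shift along the tool's x, y, z in cm, a list of three; "turn": the turn about the tool's z in degrees. A call has 1 to 12 rows; each row is the pose to reach, as a shift and turn from the pose commanded when the call began, along the tool's axes at that moment; what a row does not reach only later rows make up. A row lasts 1/12 s, in which the tool goes at most 41.7 mm and 7.16 degrees, less where a joint would pass 70% of its speed; a pose out of reach is approached as far as the arm can. A call with a gripper value outside its range is refused whole. The fingers move at their own pace and stop on an object; "squeeze" is the grip in N (left out, the last holds). Time passes only in rows, so rows that repeat a pose let the fingers close. It gives the time, the measured TCP pose, the force and the opening at its end, in the units of the state.
- manip.get_state(): the state, without advancing time (a new reading comes with each control period).
- grab_frame(name): name is "scene" or "top"; returns (picture, depth): 480x640x3 uint8, blue, green, red; 480x640 float32, m along the optical axis (not along the pixel's ray), 0 where there is no reading.
- calibration(name): a dict with "fov_y" (degrees; the focal length in pixels is half the picture's height over the tangent of half this angle, whatever the lens; pixels are square), "cx", "cy" (the principal point, pixels), "R" (3x3) and "t" (3): a world point X has camera coordinates R X + t. Camera axes: x right, y down, z forward; pixel columns grow to the right and rows downward; lengths in m; the calibration is good to about 2 mm. A picture is of the moment at which its call begins. calibration takes no time and is no camera call.
- manip.sign_off(): hands the job in, once; it reports no verdict.
The state is a dict: "time_s": time; "qpos": joint angles; "joint_vel": joint speeds; "tau": joint torques, N m; "eef_pos": TCP position; "orientation": TCP orientation; "ft_force": force on the tool from outside, world axes, zero at the start; "moment": the same for the moment, N m; "gripper_width": opening from 0.0 (shut) to 1.0 (fully open).
Only numpy, scipy, OpenCV 4.12 (cv2) and the standard library are available. Lean on these libraries where they do the work, as an engineer would, in place of code of your own. Each camera call takes 0.05 s, during which the arm holds its last target. There are 200 camera calls.

## Working session

There is one attempt and no reset: what is moved stays moved. The work goes in short steps, Python scripts to look and compute and a tool call to move; the robot and the scene stay as the last step left them, time stands still between calls to the robot, and variables do not carry over. Pictures are saved under pics/ and viewed, about 8 in all and at most 12, crops included, and the job is handed in when it is done.

Besides the shell and the picture viewer there is one more tool, called after ">>>" as name(argument=value, ...), one argument or row to a line, values as JSON. servo_tool: Moves the arm, as the interface text tells. Its arguments: {"type":"object","properties":{"grip":{"type":"array"},"xyz":{"type":"array"},"turn":{"type":"array"},"squeeze":{"type":"number"}},"required":["grip","xyz","turn"]}

```bash
mkdir -p pics; cat > h.py <<'E'
import numpy as np, cv2
from workcell import manip, grab_frame, calibration
def K(n):
    c=calibration(n); f=240/np.tan(np.radians(c["fov_y"])/2); return c,f
def ray(n,uv,z):
    c,f=K(n); R=np.array(c["R"]);t=np.array(c["t"])
    d=R.T@np.array([(uv[0]-c["cx"])/f,(uv[1]-c["cy"])/f,1]); o=-R.T@t
    return o+d*(z-o[2])/d[2]
def proj(n,X):
    c,f=K(n); p=np.array(c["R"])@np.array(X)+c["t"]; return p[:2]/p[2]*f+[c["cx"],c["cy"]]
E
python3 - <<'E'
from h import *
for n in("top","scene"):
    p,d=grab_frame(n); cv2.imwrite(f"pics/{n}0.png",p); np.save(f"{n}0.npy",d)
    print(calibration(n))
s=manip.get_state(); print(s, manip.pinch_z)
E
```

```text
{'fov_y': 42.80679296569938, 'cx': 319.24592877453716, 'cy': 244.07680856434433, 'R': array([[-0.01294234, -0.9997088 , -0.02036692],
       [-0.9930908 ,  0.01522717, -0.11635635],
       [ 0.1166326 ,  0.01872028, -0.99299868]]), 't': array([0.02232084, 0.54366982, 1.39933975])}
{'fov_y': 42.278420128298485, 'cx': 323.7050455102671, 'cy': 241.51715506090625, 'R': array([[-0.79054679,  0.61238622, -0.00434699],
       [ 0.34948032,  0.44530241, -0.82435991],
       [-0.50289093, -0.65321427, -0.56604932]]), 't': array([ 0.43874555, -0.1269894 ,  1.69578021])}
{'time_s': 0.1, 'qpos': array([ 1.16109605e+00,  2.64673551e-01,  1.60523526e+00,  6.49399146e-06,
        1.27369020e+00, -3.68978802e-02]), 'joint_vel': array([-1.98568091e-03, -1.47675067e-03, -3.82102447e-03,  6.08400928e-04,
       -4.54367772e-05, -6.83372951e-04]), 'tau': array([ 1.69285882e-03, -5.03616500e+01, -3.58072293e+01,  7.32163223e-02,
        2.31225538e-02, -5.25248265e-05]), 'eef_pos': array([0.24559667, 0.6280483 , 0.23751655]), 'orientation': array([-2.25179044e-04,  1.85324486e-01,  9.82676869e-01, -9.77586453e-04]), 'ft_force': array([8.79352471e-01, 3.01055058e-04, 4.07964716e-02]), 'moment': array([-0.02090669, -0.07874521, -0.00594746]), 'gripper_width': 0.9987428176910063} 0.0187
```

View pics/top0.png

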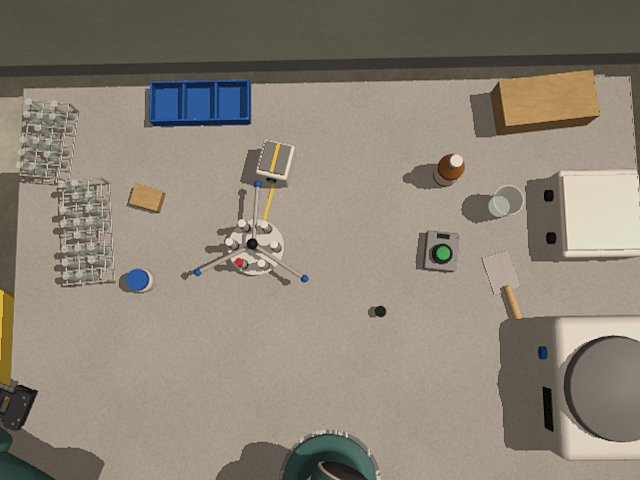

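View pics/scene0.png

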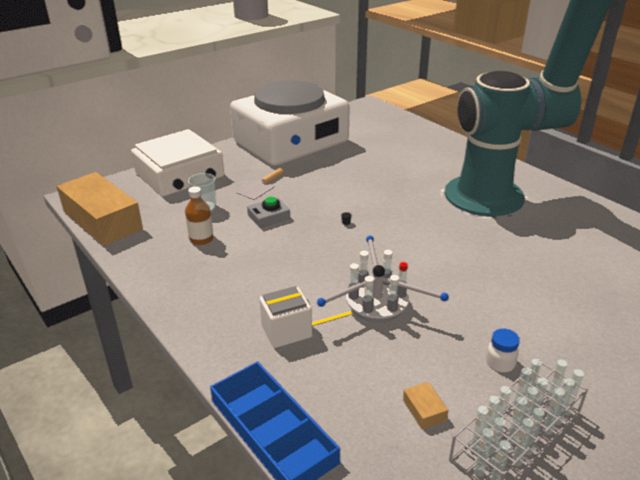

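The top view shows the carousel's knob at about (252,244), balls at (258,184), (198,272) and (305,279), the red cap at (240,263), the reader at (275,160) and the button at (443,254). The scene view agrees with it. Next I'll measure these.

```bash
cat >> h.py <<'E'
from scipy.optimize import least_squares
def blobs(hsv,lo,hi,box,mina=8):
    m=cv2.inRange(hsv,lo,hi); k=np.zeros_like(m); x0,y0,x1,y1=box; k[y0:y1,x0:x1]=m[y0:y1,x0:x1]
    n,l,s,c=cv2.connectedComponentsWithStats(k)
    return [(c[i],s[i,4]) for i in range(1,n) if s[i,4]>=mina],k
BL=((105,120,60),(125,255,255)); RD=((0,160,90),(6,255,255)); YE=((22,150,120),(32,255,255)); GR=((50,120,60),(75,255,255))
def car(n,p,box):
    h=cv2.cvtColor(p,cv2.COLOR_BGR2HSV)
    b=[ray(n,c,.075)[:2] for c,a in blobs(h,*BL,box)[0]]
    r=[ray(n,c,.104)[:2] for c,a in blobs(h,*RD,box)[0]]
    return np.array(b),np.array(r)
def circ(b):
    f=lambda v:np.linalg.norm(b-v,axis=1)-.14
    s=least_squares(f,b.mean(0)); return s.x,f(s.x)
BOX={"top":(170,170,330,300),"scene":(300,225,460,320)}
E
python3 - <<'E'
from h import *
np.set_printoptions(precision=4,suppress=True)
for n in("top","scene"):
    p=cv2.imread(f"pics/{n}0.png"); b,r=car(n,p,BOX[n]); print(n,b,"red",r)
    if len(b)==3:
        c,e=circ(b);print("centre",c,e,"ang",np.degrees(np.arctan2(*(b-c).T[::-1])), "red ang",[ (np.degrees(np.arctan2(*(x-c)[::-1])),np.linalg.norm(x-c)) for x in r])
    h=cv2.cvtColor(p,cv2.COLOR_BGR2HSV)
    box=(240,120,310,240) if n=="top" else (255,280,360,335)
    for q,a in blobs(h,*YE,box)[0]: print("yel",q,a)
    k=blobs(h,*YE,box)[1]; N,l=cv2.connectedComponents(k)
    for i in range(1,N):
        ys,xs=np.where(l==i)
        if len(xs)<15: continue
        for z in(0,.088):
            P=np.array([ray(n,q,z)[:2] for q in zip(xs,ys)]); vx,vy,x0,y0=cv2.fitLine(P.astype(np.float32),2,0,.001,.001).ravel()
            print(len(xs),"z",z,"dir",np.degrees(np.arctan2(vy,vx)),"pt",x0,y0,"ends",P.min(0),P.max(0), "dist to c",(c-[x0,y0])@[-vy,vx] if len(b)==3 else 0)
    for q,a in blobs(h,*GR,(420,230,470,280) if n=="top" else (255,190,290,215))[0]: print("btn",q,a,[ray(n,q,z)[:2] for z in(.03,.04)])
d=np.load("top0.npy"); c,f=K("top")
for u,v in [(443,254),(430,262),(400,262)]:
    z=d[v,u]; print(np.array(c["R"]).T@(np.array([(u-c["cx"])/f*z,(v-c["cy"])/f*z,z])-c["t"]))
E
```

```text
top [[0.6813 0.1545]
 [0.4803 0.2916]
 [0.4621 0.0487]] red [[0.4986 0.1923]]
centre [0.5411 0.1649] [0.0005 0.0005 0.0005] ang [  -4.2336  115.6382 -124.2053] red ang [(np.float64(147.15311998093213), np.float64(0.05055268404190792))]
yel [274.4286 156.9714] 105
yel [268.4796 201.7959] 98
105 z 0 dir -14.53089 pt 0.7628727 0.121579 ends [0.7281 0.1103] [0.7976 0.1325] dist to c -0.013710913574854933
105 z 0.088 dir -14.530863 pt 0.7395063 0.1134806 ends [0.7068 0.1029] [0.7722 0.1238] dist to c -8.79220340429393e-06
98 z 0 dir -14.399116 pt 0.6523565 0.136447 ends [0.6104 0.1229] [0.6935 0.1498] dist to c -0.00011053316212581918
98 z 0.088 dir -14.3991995 pt 0.6356823 0.12744829 ends [0.5963 0.1148] [0.6743 0.14  ] dist to c 0.012751810836948152
btn [442.6115 252.7134] 157 [array([ 0.5195, -0.2722]), array([ 0.5185, -0.2704])]
scene [[0.4584 0.0436]
 [0.4796 0.2901]
 [0.6801 0.1532]] red [[0.502  0.1946]]
centre [0.5384 0.1609] [0.002  0.0019 0.0019] ang [-124.2743  114.4839   -3.1278] red ang [(np.float64(137.25138964516614), np.float64(0.04960519351827565))]
yel [283.337  298.0652] 92
yel [331.3962 317.8019] 106
92 z 0 dir -14.331707 pt 0.6826681 0.022961661 ends [0.6461 0.0107] [0.7196 0.0353] dist to c 0.09796365630788634
92 z 0.088 dir -14.33172 pt 0.7403021 0.11255259 ends [0.7075 0.1016] [0.7734 0.1237] dist to c -0.003105594147787924
106 z 0 dir -14.2337265 pt 0.64060485 0.13676308 ends [0.5968 0.1236] [0.6838 0.1502] dist to c -0.001704441138259398
106 z 0.088 dir -14.233702 pt 0.7025575 0.21467006 ends [0.6632 0.2028] [0.7413 0.2267] dist to c -0.09245246844556998
btn [270.4783 201.0978] 92 [array([ 0.5044, -0.2914]), array([ 0.5133, -0.277 ])]
[ 0.5144 -0.2691  0.0515]
[ 0.4989 -0.2434  0.0228]
[ 0.5015 -0.1756  0.0039]
```

>>> servo_tool(
  grip=[1,1,1,1,1,1,1,1,1,1,1,1],
  xyz=[
    [-1.5,-1.2,0],
    [-4.5,-3.6,0],
    [-7.8,-6.2,0],
    [-11.1,-8.8,0],
    [-14.4,-11.4,0],
    [-17.7,-14.0,0],
    [-21,-16.6,0],
    [-24.3,-19.2,0],
    [-27.6,-21.8,0],
    [-30.9,-24.4,0],
    [-33.7,-26.6,0],
    [-34.65,-27.4,0],
  ],
  turn=[-2,-6,-10,-15,-20,-25,-29,-33,-37,-41,-45,-47],
  squeeze=5,
)

```text
time_s: 1.1
eef_pos: [0.4705, 0.243, 0.2384]
orientation: [0.0, -0.222, 0.975, -0.001]
ft_force: [-0.5, 0.8, 0.5]
gripper_width: 0.117
```

>>> servo_tool(
  grip=[1,1,1,1,1,1,1,1,1,1,1,1],
  xyz=[
    [0,0,1],
    [0,0,3],
    [0,0,5.5],
    [0,0,8],
    [0,0,10.5],
    [0,0,12.5],
    [0,0,14.3],
    [0,0,15.8],
    [0,0,16.8],
    [0,0,17.5],
    [0,0,17.5],
    [0,0,17.5],
  ],
  turn=[0,0,0,0,0,0,0,0,0,0,0,0],
)

```text
time_s: 2.1
eef_pos: [0.4685, 0.2476, 0.0636]
orientation: [-0.0, -0.222, 0.975, 0.0]
ft_force: [0.1, -1.0, -0.9]
gripper_width: 0.008
```

```bash
cat >> h.py <<'E'
C=np.array([.5411,.1649])
def look(tag=None):
    p,d=grab_frame("top")
    b,r=car("top",p,BOX["top"]); a=np.degrees(np.arctan2(*(b-C).T[::-1]))
    s=manip.get_state(); q=s["orientation"]; ta=np.degrees(2*np.arctan2(q[2],q[1]))
    e=s["eef_pos"]; v=e[:2]-C; t=np.radians(ta)
    print("t",s["time_s"],"balls",a.round(1),"rad",np.linalg.norm(b-C,axis=1).round(4),"red",[np.degrees(np.arctan2(*(x-C)[::-1])).round(1) for x in r])
    print("tcp",e.round(4),"xang",ta%360,"rel tool x,y mm",1e3*(v@[np.cos(t),np.sin(t)]),1e3*(v@[np.sin(t),-np.cos(t)]),"F",s["ft_force"].round(2),s["gripper_width"])
    if tag: cv2.imwrite(f"pics/{tag}.png",p)
    return p
E
python3 - <<'E'
from h import *
p=look(); s=grab_frame("scene")[0]
cv2.imwrite("pics/c1.png",np.hstack([cv2.resize(p[150:310,160:340],None,fx=2.2,fy=2.2),cv2.resize(s[200:360,300:480],None,fx=2.2,fy=2.2)]))
def plan(x,y,D,n):
    for i in range(1,n+1):
        t=np.radians(D*i/n);print([round(.1*(np.cos(t)*x-np.sin(t)*y-x),2),round(.1*(np.sin(t)*x+np.cos(t)*y-y),2),0],D*i/n)
plan(30,105,30,12)
E
```

```text
t 2.15 balls [  -4.2 -124.2] rad [0.1405 0.1405] red []
tcp [0.4692 0.2478 0.0643] xang 205.64282535001226 rel tool x,y mm 28.997563397311023 105.84872366498313 F [-1.14  0.39  0.43] 0.00533407116004652
[np.float64(-0.46), np.float64(0.12), 0] 2.5
[np.float64(-0.93), np.float64(0.22), 0] 5.0
[np.float64(-1.4), np.float64(0.3), 0] 7.5
[np.float64(-1.87), np.float64(0.36), 0] 10.0
[np.float64(-2.34), np.float64(0.4), 0] 12.5
[np.float64(-2.82), np.float64(0.42), 0] 15.0
[np.float64(-3.3), np.float64(0.42), 0] 17.5
[np.float64(-3.77), np.float64(0.39), 0] 20.0
[np.float64(-4.25), np.float64(0.35), 0] 22.5
[np.float64(-4.72), np.float64(0.28), 0] 25.0
[np.float64(-5.19), np.float64(0.2), 0] 27.5
[np.float64(-5.65), np.float64(0.09), 0] 30.0
```

View pics/c1.png

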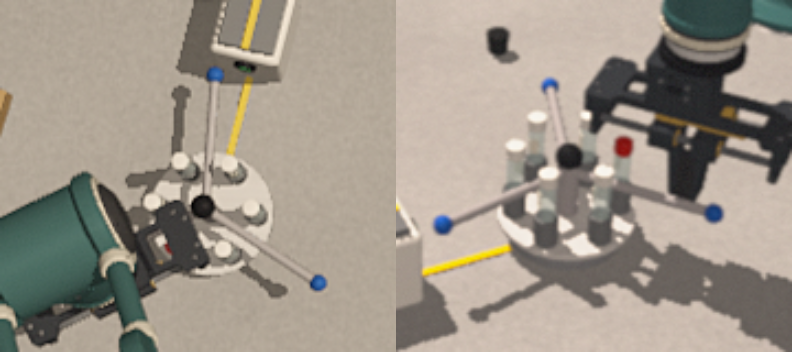

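The finger stands on the robot side of the 115.6° spoke with its tip between tray and spoke height, clear of the tubes. Next I close the gap and begin the clockwise turn.

```bash
cat > plan.py <<'E'
import numpy as np,sys
x,y,D,n=map(float,sys.argv[1:5]); n=int(n)
T=[D*i/n for i in range(1,n+1)]
print([[round(.1*(np.cos(t)*x-np.sin(t)*y-x),2),round(.1*(np.sin(t)*x+np.cos(t)*y-y),2),0] for t in np.radians(T)],np.round(T,2).tolist())
E
python3 plan.py 14 106 20 8; python3 plan.py 14 106 30 12
```

```text
[[np.float64(-0.46), np.float64(0.05), 0], [np.float64(-0.93), np.float64(0.08), 0], [np.float64(-1.4), np.float64(0.09), 0], [np.float64(-1.86), np.float64(0.08), 0], [np.float64(-2.33), np.float64(0.05), 0], [np.float64(-2.79), np.float64(0.0), 0], [np.float64(-3.25), np.float64(-0.07), 0], [np.float64(-3.71), np.float64(-0.16), 0]] [2.5, 5.0, 7.5, 10.0, 12.5, 15.0, 17.5, 20.0]
[[np.float64(-0.46), np.float64(0.05), 0], [np.float64(-0.93), np.float64(0.08), 0], [np.float64(-1.4), np.float64(0.09), 0], [np.float64(-1.86), np.float64(0.08), 0], [np.float64(-2.33), np.float64(0.05), 0], [np.float64(-2.79), np.float64(0.0), 0], [np.float64(-3.25), np.float64(-0.07), 0], [np.float64(-3.71), np.float64(-0.16), 0], [np.float64(-4.16), np.float64(-0.27), 0], [np.float64(-4.61), np.float64(-0.4), 0], [np.float64(-5.05), np.float64(-0.55), 0], [np.float64(-5.49), np.float64(-0.72), 0]] [2.5, 5.0, 7.5, 10.0, 12.5, 15.0, 17.5, 20.0, 22.5, 25.0, 27.5, 30.0]
```

>>> servo_tool(
  grip=[1,1,1,1,1,1,1,1,1,1,1,1],
  xyz=[
    [-0.5,0,0],
    [-1,0,0],
    [-1.3,0,0],
    [-1.5,0,0],
    [-1.96,0.05,0],
    [-2.43,0.08,0],
    [-2.9,0.09,0],
    [-3.36,0.08,0],
    [-3.83,0.05,0],
    [-4.29,0,0],
    [-4.75,-0.07,0],
    [-5.21,-0.16,0],
  ],
  turn=[0,0,0,0,2.5,5,7.5,10,12.5,15,17.5,20],
)

```text
time_s: 3.2
eef_pos: [0.5165, 0.2683, 0.0636]
orientation: [-0.0, -0.048, 0.999, -0.0]
ft_force: [-0.1, -0.3, 0.9]
gripper_width: 0.001
```

```bash
python3 -c "
from h import *
look()"
```

```text
t 3.25 balls [ -25.7 -145.8] rad [0.141  0.1405] red []
tcp [0.5176 0.2686 0.0639] xang 185.39713705422707 rel tool x,y mm 13.62638865694258 105.47250544466884 F [ 0.29 -0.52  0.43] 0.012249312397909464
```

>>> servo_tool(
  grip=[1,1,1,1,1,1,1,1,1,1,1,1],
  xyz=[
    [-0.46,0.05,0],
    [-0.93,0.08,0],
    [-1.4,0.09,0],
    [-1.86,0.08,0],
    [-2.33,0.05,0],
    [-2.79,0,0],
    [-3.25,-0.07,0],
    [-3.71,-0.16,0],
    [-4.16,-0.27,0],
    [-4.61,-0.4,0],
    [-5.05,-0.55,0],
    [-5.49,-0.72,0],
  ],
  turn=[2.5,5,7.5,10,12.5,15,17.5,20,22.5,25,27.5,30],
)

```text
time_s: 4.25
eef_pos: [0.5715, 0.2664, 0.0635]
orientation: [-0.0, 0.212, 0.977, -0.0]
ft_force: [-1.4, -1.2, 0.3]
gripper_width: 0.01
```

>>> servo_tool(
  grip=[1,1,1,1,1,1,1,1,1,1,1,1],
  xyz=[
    [-0.46,0.05,0],
    [-0.93,0.08,0],
    [-1.4,0.09,0],
    [-1.86,0.08,0],
    [-2.33,0.05,0],
    [-2.79,0,0],
    [-3.25,-0.07,0],
    [-3.71,-0.16,0],
    [-4.16,-0.27,0],
    [-4.61,-0.4,0],
    [-5.05,-0.55,0],
    [-5.49,-0.72,0],
  ],
  turn=[2.5,5,7.5,10,12.5,15,17.5,20,22.5,25,27.5,30],
)

```text
time_s: 5.25
eef_pos: [0.6184, 0.2373, 0.0634]
orientation: [-0.001, 0.457, 0.889, -0.0]
ft_force: [-1.2, 0.0, 0.1]
gripper_width: 0.005
```

```bash
python3 -c "
from h import *
look()"
```

```text
t 5.3 balls [-86.2] rad [0.1403] red []
tcp [0.6193 0.2367 0.0635] xang 125.43518363787379 rel tool x,y mm 13.165611199862592 105.31450236554443 F [ 1.43 -0.57 -0.9 ] 0.0022803326614588143
```

>>> servo_tool(
  grip=[1,1,1,1,1,1,1,1,1,1,1,1],
  xyz=[
    [-0.46,0.05,0],
    [-0.93,0.08,0],
    [-1.4,0.09,0],
    [-1.86,0.08,0],
    [-2.33,0.05,0],
    [-2.79,0,0],
    [-3.25,-0.07,0],
    [-3.71,-0.16,0],
    [-4.16,-0.27,0],
    [-4.61,-0.4,0],
    [-5.05,-0.55,0],
    [-5.49,-0.72,0],
  ],
  turn=[2.5,5,7.5,10,12.5,15,17.5,20,22.5,25,27.5,30],
)

```text
time_s: 6.3
eef_pos: [0.6446, 0.1887, 0.0635]
orientation: [-0.0, 0.672, 0.741, -0.0]
ft_force: [-1.3, 0.2, 0.9]
gripper_width: 0.006
```

>>> servo_tool(
  grip=[1,1,1,1,1,1,1,1,1,1,1,1],
  xyz=[
    [-0.46,0.05,0],
    [-0.93,0.08,0],
    [-1.4,0.09,0],
    [-1.86,0.08,0],
    [-2.33,0.05,0],
    [-2.79,0,0],
    [-3.25,-0.07,0],
    [-3.71,-0.16,0],
    [-4.16,-0.27,0],
    [-4.61,-0.4,0],
    [-5.05,-0.55,0],
    [-5.49,-0.72,0],
  ],
  turn=[2.5,5,7.5,10,12.5,15,17.5,20,22.5,25,27.5,30],
)

```text
time_s: 7.3
eef_pos: [0.6431, 0.1335, 0.0637]
orientation: [-0.0, 0.841, 0.542, 0.0]
ft_force: [-0.1, 1.5, -0.8]
gripper_width: 0.002
```

```bash
python3 -c "
from h import *
look()
grab_frame('scene');look('c2')"; python3 plan.py 14 106 15 12
```

```text
t 7.35 balls [95.] rad [0.1405] red []
tcp [0.6428 0.1326 0.0635] xang 65.48968849433143 rel tool x,y mm 12.780121204404082 105.94567594418915 F [-0.4  -0.26 -0.32] 0.002847320290044591
t 7.45 balls [94.1] rad [0.1404] red []
tcp [0.6432 0.1331 0.0637] xang 65.74523467077765 rel tool x,y mm 12.93610501954694 106.17021016276887 F [0.19 0.3  0.63] 0.006728138303734014
[[np.float64(-0.23), np.float64(0.03), 0], [np.float64(-0.46), np.float64(0.05), 0], [np.float64(-0.7), np.float64(0.07), 0], [np.float64(-0.93), np.float64(0.08), 0], [np.float64(-1.16), np.float64(0.09), 0], [np.float64(-1.4), np.float64(0.09), 0], [np.float64(-1.63), np.float64(0.09), 0], [np.float64(-1.86), np.float64(0.08), 0], [np.float64(-2.09), np.float64(0.07), 0], [np.float64(-2.33), np.float64(0.05), 0], [np.float64(-2.56), np.float64(0.03), 0], [np.float64(-2.79), np.float64(0.0), 0]] [1.25, 2.5, 3.75, 5.0, 6.25, 7.5, 8.75, 10.0, 11.25, 12.5, 13.75, 15.0]
```

>>> servo_tool(
  grip=[1,1,1,1,1,1,1,1,1,1,1,1],
  xyz=[
    [-0.23,0.03,0],
    [-0.46,0.05,0],
    [-0.7,0.07,0],
    [-0.93,0.08,0],
    [-1.16,0.09,0],
    [-1.4,0.09,0],
    [-1.63,0.09,0],
    [-1.86,0.08,0],
    [-2.09,0.07,0],
    [-2.2,0.06,0],
    [-2.33,0.05,0],
    [-2.33,0.05,0],
  ],
  turn=[1.25,2.5,3.75,5,6.25,7.5,8.75,10,11.25,11.9,12.5,12.5],
)

```text
time_s: 8.45
eef_pos: [0.6339, 0.1115, 0.0637]
orientation: [0.0, 0.895, 0.447, -0.0]
ft_force: [-0.2, -0.2, -0.4]
gripper_width: 0.002
```

```bash
python3 -c "
from h import *
look()
grab_frame('scene');look('c3')"
```

```text
t 8.5 balls [81.8] rad [0.1411] red []
tcp [0.6338 0.1115 0.0637] xang 53.131118430351655 rel tool x,y mm 12.936875873945478 106.22091862189082 F [ 0.68  0.6  -0.08] 0.007232154192245678
t 8.6 balls [81.8] rad [0.1411] red [np.float64(-10.9)]
tcp [0.6338 0.1117 0.0636] xang 53.15069648737117 rel tool x,y mm 12.981921085760822 106.09990601475977 F [0.03 0.74 0.81] 0.006097911902234211
```

>>> servo_tool(
  grip=[1,1,1,1,1,1,1,1,1,1,1,1],
  xyz=[
    [-0.09,0.01,0],
    [-0.19,0.02,0],
    [-0.28,0.03,0],
    [-0.37,0.04,0],
    [-0.46,0.05,0],
    [-0.56,0.06,0],
    [-0.65,0.06,0],
    [-0.74,0.07,0],
    [-0.84,0.07,0],
    [-0.93,0.08,0],
    [-0.98,0.08,0],
    [-0.98,0.08,0],
  ],
  turn=[0.5,1,1.5,2,2.5,3,3.5,4,4.5,5,5.25,5.25],
)

```text
time_s: 9.6
eef_pos: [0.6286, 0.1033, 0.0637]
orientation: [0.0, 0.914, 0.406, -0.0]
ft_force: [0.3, -0.0, 0.1]
gripper_width: 0.004
```

```bash
python3 -c "
from h import *
look('c4')"
```

```text
t 9.65 balls [76.8] rad [0.1406] red [np.float64(-15.7)]
tcp [0.6287 0.1033 0.0637] xang 47.88716803506073 rel tool x,y mm 13.059076976564159 106.28712505792473 F [ 0.15 -0.36 -0.09] 0.007132807722710586
```

>>> servo_tool(
  grip=[1,1,1,1,1,1,1,1,1,1,1,1],
  xyz=[
    [-0.05,0,0],
    [-0.1,0.01,0],
    [-0.15,0.01,0],
    [-0.2,0.02,0],
    [-0.2,0.02,0],
    [-0.1,0.02,0],
    [0.3,0.02,0],
    [1,0.02,0],
    [1.6,0.02,0],
    [1.6,0.02,-0.5],
    [1.6,0.02,-2],
    [1.6,0.02,-5],
  ],
  turn=[0.28,0.55,0.83,1.1,1.1,1.1,1.1,1.1,1.1,1.1,1.1,1.1],
)

```text
time_s: 10.65
eef_pos: [0.6365, 0.1151, 0.11]
orientation: [-0.001, 0.918, 0.397, -0.004]
ft_force: [0.4, -0.9, -0.7]
gripper_width: 0.005
```

>>> servo_tool(
  grip=[1,1,1,1,1,1,1,1,1,1,1,1],
  xyz=[
    [0,0,-3],
    [0,0,-6],
    [0,0,-9],
    [0,1,-10],
    [0,4,-10],
    [0,7,-10],
    [0,10,-10],
    [0,13,-10],
    [0,16,-10],
    [0,18,-10],
    [0,19,-10],
    [0,19,-10],
  ],
  turn=[0,0,0,0,0,0,0,0,0,0,0,0],
)

```text
time_s: 11.65
eef_pos: [0.7791, -0.0172, 0.2119]
orientation: [-0.0, 0.918, 0.396, -0.001]
ft_force: [0.0, 0.2, -0.0]
gripper_width: 0.004
```

```bash
python3 -c "
from h import *
p=look('c5');q=cv2.resize(p[140:320,170:450],None,fx=2.8,fy=2.8,interpolation=3);cv2.imwrite('pics/c5b.png',q)
b,r=car('top',p,BOX['top']);print(b,r); print(circ(b) if len(b)==3 else '')
n='scene';s=grab_frame(n)[0];b,r=car(n,s,BOX[n]);print(b,r);cv2.imwrite('pics/s5.png',s)"
```

```text
t 11.7 balls [75.7] rad [0.1408] red [np.float64(-15.1)]
tcp [ 0.7781 -0.0157  0.2122] xang 46.71430017689683 rel tool x,y mm 31.043073212631057 296.3629425367754 F [ 0.17  0.78 -0.81] 0.004953143271811524
[[0.57576556 0.30135587]] [[0.58903912 0.15195827]]

[[0.40269336 0.12478198]
 [0.64200965 0.06586916]
 [0.57264194 0.29672362]] [[0.5910666  0.15414722]]
```

View pics/c5b.png

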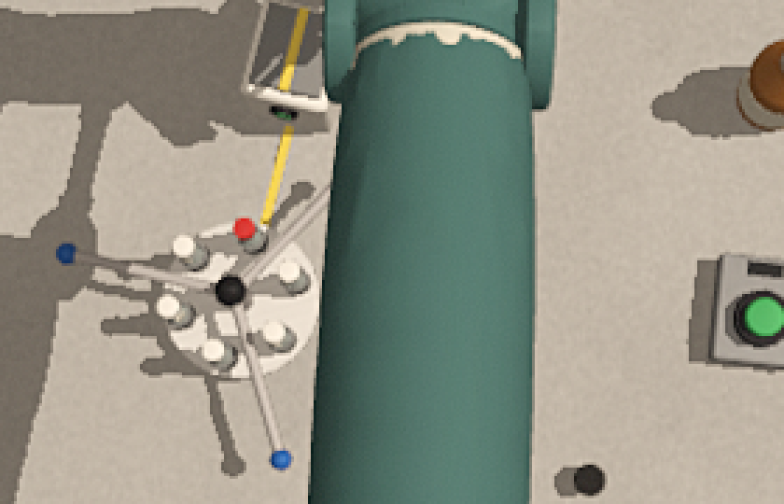

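>>> servo_tool(
  grip=[1,1,1,1,1,1,1,1,1,1,1,1],
  xyz=[
    [-1.5,0,0],
    [-4.5,-0.2,0],
    [-8,-0.3,0],
    [-11.5,-0.5,0],
    [-15,-0.6,0],
    [-18.5,-0.8,0],
    [-22,-0.9,0],
    [-25.5,-1.1,0],
    [-29,-1.2,0],
    [-32.5,-1.4,0],
    [-35,-1.5,0],
    [-36.3,-1.5,0],
  ],
  turn=[0,0,0,0,0,0,0,0,0,0,0,0],
)

```text
time_s: 12.75
eef_pos: [0.5161, -0.2693, 0.2139]
orientation: [-0.0, 0.918, 0.397, -0.0]
ft_force: [0.8, 1.1, -0.3]
gripper_width: 0.008
```

```bash
sed -i 's/^BOX=.*/BOX={"top":(170,170,335,320),"scene":(300,225,470,330)}/; s/^BL=((105,120,60)/BL=((105,120,35)/' h.py; python3 -c "
from h import *
p=look('c6')
b,r=car('top',p,BOX['top']);print(b,r)
c,e=circ(b);a=np.degrees(np.arctan2(*(b-c).T[::-1]));print(c,e,a, a%120-75.55)
h=cv2.cvtColor(p,cv2.COLOR_BGR2HSV)
for box in[(240,120,310,185),(250,185,310,225)]:
  k=blobs(h,*YE,box)[1];ys,xs=np.where(k>0);z=.088 if box[3]==185 else 0
  P=np.array([ray('top',q,z)[:2] for q in zip(xs,ys)]);vx,vy,_,_=cv2.fitLine(P.astype(np.float32),2,0,.001,.001).ravel();m=P.mean(0)-c
  print('stripe',len(xs),np.degrees(np.arctan2(vy,vx)),'centroid bearing',np.degrees(np.arctan2(m[1],m[0])))
"
```

```text
t 12.8 balls [ -44.4   75.9 -164.1] rad [0.1406 0.1406 0.1404] red [np.float64(-15.2)]
tcp [ 0.5158 -0.2703  0.214 ] xang 46.72283973593068 rel tool x,y mm -334.1854419873045 279.9213246793049 F [-0.88 -0.84  0.16] 0.009233792569671924
[[0.64152183 0.06655415]
 [0.57543509 0.3011955 ]
 [0.40610993 0.12638625]] [[0.58884848 0.15195169]]
[0.54121426 0.16492872] [0.00049613 0.00049805 0.00049449] [ -44.4425796    75.90277718 -164.07764903] [0.0074204  0.35277718 0.37235097]
stripe 101 -14.571542 centroid bearing -14.479431112603377
stripe 96 -14.250156 centroid bearing -14.326057512347166
```

Seen with no arm in the way, the carousel is about 0.2° off the stripe line. Next is the button.

>>> servo_tool(
  grip=[1,1,1,1,1,1,1,1,1,1,1,1],
  xyz=[
    [0.14,0.15,1],
    [0.14,0.15,3],
    [0.14,0.15,5.5],
    [0.14,0.15,8],
    [0.14,0.15,10.5],
    [0.14,0.15,12.5],
    [0.14,0.15,13.8],
    [0.14,0.15,14.6],
    [0.14,0.15,15],
    [0.14,0.15,15.2],
    [0.14,0.15,15.2],
    [0.14,0.15,15.2],
  ],
  turn=[0,0,0,0,0,0,0,0,0,0,0,0],
)

```text
time_s: 13.8
eef_pos: [0.5217, -0.2696, 0.0629]
orientation: [0.001, 0.918, 0.397, 0.001]
ft_force: [0.8, 0.0, 0.5]
gripper_width: 0.005
```

```bash
python3 -c "
from h import *
p=grab_frame('top')[0];s=grab_frame('scene')[0];print(manip.get_state()['eef_pos'])
cv2.imwrite('pics/c7.png',np.hstack([cv2.resize(p[220:290,400:480],None,fx=5,fy=5),cv2.resize(s[170:240,230:310],None,fx=5,fy=5)]))"
```

```text
[ 0.52161765 -0.26974414  0.06302638]
```

View pics/c7.png

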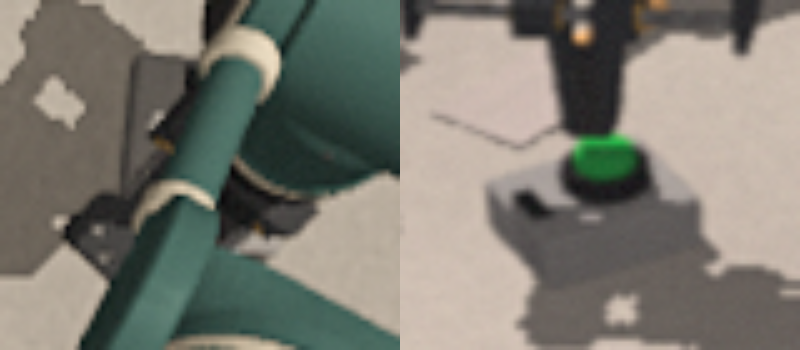

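>>> servo_tool(
  grip=[1,1,1,1,1,1,1,1,1,1,1,1],
  xyz=[
    [-0.24,-0.25,0],
    [-0.24,-0.25,0.2],
    [-0.24,-0.25,0.4],
    [-0.24,-0.25,0.6],
    [-0.24,-0.25,0.8],
    [-0.24,-0.25,1.0],
    [-0.24,-0.25,1.2],
    [-0.24,-0.25,1.4],
    [-0.24,-0.25,1.6],
    [-0.24,-0.25,1.8],
    [-0.24,-0.25,1.8],
    [-0.24,-0.25,1.8],
  ],
  turn=[0,0,0,0,0,0,0,0,0,0,0,0],
)

```text
time_s: 14.9
eef_pos: [0.5173, -0.2693, 0.0462]
orientation: [-0.0, 0.918, 0.397, -0.0]
ft_force: [-7.2, 4.1, 17.0]
gripper_width: 0.006
```

```bash
python3 -c "
from h import *
s=grab_frame('scene')[0];st=manip.get_state();print(st['eef_pos'],st['ft_force'],st['moment'])
s0=cv2.imread('pics/scene0.png');p=[cv2.resize(i[180:230,240:300],None,fx=6,fy=6) for i in(s0,s)]
cv2.imwrite('pics/c8.png',np.hstack(p))"
```

```text
[ 0.51725268 -0.26926429  0.04615397] [-7.37156044  4.99949463 18.423447  ] [0.52926886 1.37590177 0.03683575]
```

View pics/c8.png

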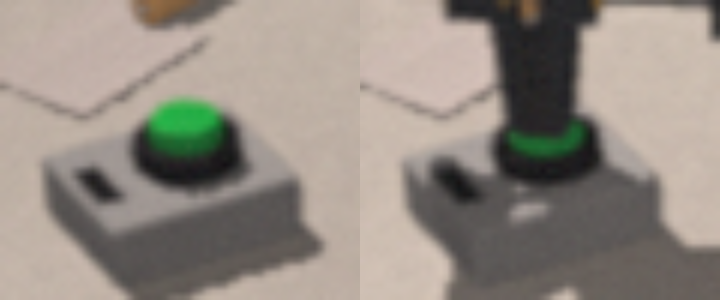

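>>> servo_tool(
  grip=[1,1,1],
  xyz=[
    [0.1,0,-0.15],
    [0.3,0,-0.3],
    [0.3,0,-0.3],
  ],
  turn=[0,0,0],
)

```text
time_s: 15.2
eef_pos: [0.5198, -0.2675, 0.0474]
orientation: [0.001, 0.918, 0.397, 0.0]
ft_force: [-2.8, -2.0, 3.9]
gripper_width: 0.004
```

>>> servo_tool(
  grip=[1,1,1],
  xyz=[
    [0,0,-0.1],
    [0,0,-0.2],
    [0,0,-0.2],
  ],
  turn=[0,0,0],
)

```text
time_s: 15.45
eef_pos: [0.5197, -0.2674, 0.0489]
orientation: [0.0, 0.918, 0.397, 0.0]
ft_force: [-0.8, -1.2, 2.9]
gripper_width: 0.005
```

>>> servo_tool(
  grip=[1,1,1],
  xyz=[
    [0,0,-0.1],
    [0,0,-0.2],
    [0,0,-0.2],
  ],
  turn=[0,0,0],
)

```text
time_s: 15.7
eef_pos: [0.5196, -0.267, 0.0508]
orientation: [0.0, 0.918, 0.397, 0.0]
ft_force: [0.9, -1.1, 2.2]
gripper_width: 0.007
```

>>> servo_tool(
  grip=[1,1,1],
  xyz=[
    [0,0,-0.15],
    [0,0,-0.3],
    [0,0,-0.3],
  ],
  turn=[0,0,0],
)

```text
time_s: 15.95
eef_pos: [0.5189, -0.2665, 0.0534]
orientation: [-0.001, 0.918, 0.397, -0.0]
ft_force: [0.0, 0.5, -0.3]
gripper_width: 0.008
```

>>> servo_tool(
  grip=[1,1,1,1,1,1,1,1],
  xyz=[
    [-0.15,0,0],
    [-0.15,0,0.2],
    [-0.15,0,0.4],
    [-0.15,0,0.6],
    [-0.15,0,0.75],
    [-0.15,0,0.85],
    [-0.15,0,0.9],
    [-0.15,0,0.9],
  ],
  turn=[0,0,0,0,0,0,0,0],
)

```text
time_s: 16.62
eef_pos: [0.518, -0.268, 0.0462]
orientation: [-0.0, 0.918, 0.397, -0.0]
ft_force: [-5.8, 2.4, 13.5]
gripper_width: 0.002
```

>>> servo_tool(
  grip=[1,1,1,1,1,1,1,1,1,1,1,1],
  xyz=[
    [0,0,-0.2],
    [0,0,-0.5],
    [0,0,-1],
    [0,0,-2],
    [0,0,-4],
    [0,0,-6.5],
    [0,0,-9],
    [0,0,-11],
    [0,0,-12.5],
    [0,0,-13],
    [0,0,-13],
    [0,0,-13],
  ],
  turn=[0,0,0,0,0,0,0,0,0,0,0,0],
)

```text
time_s: 17.62
eef_pos: [0.5182, -0.268, 0.1745]
orientation: [-0.0, 0.918, 0.397, 0.0]
ft_force: [0.6, -0.4, 0.1]
gripper_width: 0.006
```

```bash
python3 -c "
from h import *
p=look('c9');c,e=circ(car('top',p,BOX['top'])[0]);print(c,e)
s=grab_frame('scene')[0]
cv2.imwrite('pics/c9b.png',np.hstack([cv2.resize(p[140:310,170:330],(480,510)),cv2.resize(s[180:350,240:340],(300,510))]))"
```

```text
t 17.6667 balls [ -44.3   75.8 -164.1] rad [0.1404 0.1405 0.1404] red [np.float64(-15.2)]
tcp [ 0.5176 -0.2678  0.1736] xang 46.78760484866728 rel tool x,y mm -331.41490863250493 279.1354008763574 F [ 0.48  0.21 -0.29] 0.0074555574835657844
[0.54111906 0.16497075] [0.00041425 0.00041628 0.00041448]
```

View pics/c9b.png

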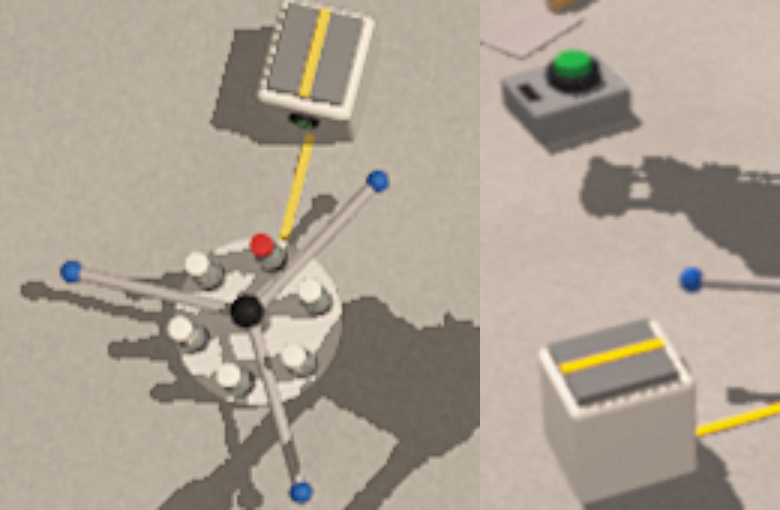

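The red tube stands on the stripe line, the button is back up and the arm is clear, so I'm handing in.

```bash
python3 -c "
from workcell import manip
print(manip.sign_off())"
```

```text
the job is handed in; nothing more can be done
None
```

I pushed one spoke with the closed fingertip to turn the carousel about 160° clockwise, let it come to rest, then pressed and released the green button. I handed the job in at about 17.7 s, with the arm clear of everything.

- **Carousel:** In the last picture with no arm in the way, the red tube's socket, worked out from the three spoke balls, is about 0.2–0.3° off the stripe line. The red cap itself reads −15.2° against about −14.4° for the stripe. That 0.8° is about 0.7 mm at the tube, within its play and the calibration error. The carousel did not move while I pressed the button.
- **Button:** I pressed it twice. The first press showed some sideways force, so I pressed again 1–2 mm away to make sure it went fully down. Both presses stopped at the same height, about 6–7 mm below first contact, with 13–17 N against the 4 N spring. In the final picture the button is back up.
- **Other objects:** The arm was not moved against any of them and no unexpected forces showed. I did not measure each one's position again at the end.

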